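Push the parts tray into the test corner and latch it

TASK

Set the wooden parts tray up for testing: push it along the mat, without lifting it, until it sits squarely home in the corner of the two low aluminium fences, touching both. Swing the dark steel latch fully across behind the tray to retain it, and leave tray and latch like that. Do not press on the parts standing in the tray, and leave the bin, the bottle, the screwdriver and the loose part beside it alone.

Things in the scene. Friction and masses are not known exactly. Their poses are not given: they have to be found in the camera images.
- tray: Loose shallow wooden tray, 120 mm (its x) by 160 mm (its y) by 22 mm high, 0.55 to 0.83 kg with its load, filled flush to the rim with a black carrier, so it can only be pushed by its outer faces. 32 small metal potentiometers stand in it, from 12 mm inside each edge, to 48 mm above the mat. Origin: centre of the underside; z up. It stands on the mat at z = 0, 3 to 11 cm short of the corner in both x and y of nest, its axes turned up to 0.25 rad from those of nest.
- parts: The potentiometers standing in the tray (bodies 16 mm across from 22 to 30 mm above the mat, shafts 6 mm across up to 48 mm), fixed in it: same origin and axes as tray. Not to be pressed on.
- nest: Locating corner screwed to the bench: two aluminium fences 16 mm wide and 20 mm high. Origin: on the bench surface (z = 0), where the centre of the tray's underside lies when the tray is home; z up, axes as the home tray's. The far fence's face is at x = +60 mm and runs along y from -74 to +96 mm; the side fence's face is at y = +80 mm and runs along x from -52 to +58 mm. The two other sides are open, but for the latch.
- latch (a joint): Angle of the swing latch: a dark steel bar 12 mm wide, 8 to 20 mm above the mat, on an upright pivot by the near end of the side fence. 0 = closed: it lies along -y of nest, 1 mm clear of the near (-x) face of a home tray. It opens clockwise seen from above: at pi/2 it points to -x of nest; it stops at 2.3, starts at 1.4 to 2.1. About 1 N at its end moves it; it stays where left.
- latch_hinge (a point): Point on the latch's pivot axis, 14 mm above the mat; in nest at x = -67 mm, y = +88 mm. A bolt head 14 mm across on it reaches to 25 mm.
- latch_end (a point): Point in the middle of the latch bar's thickness near its free end, 64 mm from the pivot axis; the bar ends 76 mm from the axis. Over this point stands a black thumb stud 10 mm across, from 20 to 38 mm above the mat.
- reject_bin: Loose grey open plastic bin, 75 (x) by 120 (y) by 45 mm high, beyond the far fence. Origin: centre of its underside. Leave alone.
- cleaner: Loose white plastic bottle, 52 mm across and 115 mm high, standing on the side fence's outer side. Origin: centre of its underside. Leave alone.
- loose_pot: Single larger potentiometer standing on the mat past the far fence's free (-y) end, 24 mm across, 35 mm high. Origin: centre of its underside. Leave alone.
- driver: Screwdriver 170 mm long with a black handle, lying along its x on the mat off the tray's open (-y) side. Origin: under its middle. Leave alone.
Things that resemble listed ones, but are neither listed nor needed, are in the scene too. What is shaped like the nest but orange or pink is not meant.

How it is judged:
At the end, for the whole second after the job is handed in: The tray lies flat and at rest in the corner, its centre within 3 mm of home along both fences' directions and square to them within 0.03 rad, and the latch is closed behind it to within 0.08 rad (x of tray in the frame of nest between -0.003 and 0.003 m and y of tray in the frame of nest between -0.003 and 0.003 m and angle between the x axis of tray and the x axis of nest, either way round below 0.03 rad and height (world z) of tray below 0.003 m and angle between tray's own z axis and vertical below 0.03 rad and value of joint latch below 0.08 rad and linear speed of tray below 0.01 m/s); the robot touches nothing.
It fails at once if the tray is lifted or tipped (height (world z) of tray above 0.01 m or angle between tray's own z axis and vertical above 0.12 rad).
It fails at once if the robot presses on the parts standing in the tray (contact force between any of the fingers, the arm and parts above 2 N).
It fails at once if the bin, bottle, screwdriver or loose part is shifted by more than 2 cm or knocked over (distance of any of reject_bin, cleaner, loose_pot, driver from where it was at the start of the episode above 0.02 m or angle between any of cleaner, loose_pot, reject_bin's own z axis and vertical above 0.5 rad).
It also fails if it takes over 72 s, if anything falls off the work surface, if the arm or the gripper's body presses on something with over 40 N, if the wrist force passes 120 N, or if a joint passes its speed limit or range.

ROBOT

A 7-joint arm with a two-finger parallel gripper is mounted at the origin on the work surface. World frame = base frame: x ahead of the robot, y to its left, z up, the work surface at z = 0. Lengths are in m, angles in rad, forces in N, time in s.
With the tool pointing down it reaches from about 0.425 to 0.95 m from the base axis. Payload 4.7 kg.
Tool frame: the origin (TCP) lies between the finger pads; the fingertips stand 25 mm ahead of it and the grasp point (between the pads) lies 6 mm ahead of it; x points along the fingers, z is the direction in which the jaws open and shut, and the axes are right-handed (so a half turn about x gives the same grasp; the last joint's range is limited). The gripper opens to 85 mm and grips with 20 to 120 N. Pads are 22 mm wide; open, the fingers measure 114 mm over their backs; the gripper's body (76 mm by 85 mm) begins 54 mm behind the grasp point. The pads swing forward as they close: fully open they stand 13 mm farther back than shut.
Start: joints at [-1.267, 0.469, -0.049, 1.532, 0.024, 1.141, -0.082], TCP at [0.22, 0.638, 0.256] pointing down, gripper open.
Joint ranges: [-2.59, 2.59], [-0.33, 1.99], [-1.39, 1.29], [0.1, 2.45], [-1.04, 4.18], [0.21, 1.99], [-2.66, 2.66]. Speed limits (rad/s): [2.57, 2.57, 3.14, 3.14, 3.14, 3.14, 3.14].

INTERFACE

Orientations are given as a 3x3 rotation matrix whose columns are the frame's x, y, z axes.
In Python, from rig import * gives the robot as it stands. Calls block until the motion is done:
- movep(position, orientation): joint-space move of the TCP to a pose.
- move_l(position, attitude=None, feed=0.15, until_force=None): straight line of the TCP; attitude=None keeps the orientation; feed is the mean speed in m/s. With until_force (N) it stops when the force on the tool has changed by that much, and returns True; else False.
- move_joints(angles): joint-space move.
- command_gripper(opening, newtons=None): finger opening in m; newtons is the grip in N (None keeps the last); returns when the fingers have stopped.
- sleep(seconds).
- inverse_kinematics(position, orientation): joint angles nearest the present ones, or None.
- sense(): the state.
- camera(name): name is "scene" or "top"; returns (picture, depth): 400x640x3 uint8, red, green, blue; 400x640 float32, m along the optical axis (not along the pixel's ray), 0 where there is no reading.
- camera_params(name): a dict with "K" (3x3 intrinsics, pixels), "position" and "rotation" of the camera in the world. Camera axes: x right, y down, z forward; pixel columns grow to the right and rows downward; lengths in m; the calibration is good to about 2 mm. A picture is of the moment at which its call begins. camera_params takes no time and is no camera call.
A pose or a line that the arm cannot do raises Unreachable and nothing moves.
- finish_job(): hands the job in, once; it reports no verdict.
The state is a dict: "time_s": time; "joint_pos": joint angles; "qd": joint speeds; "joint_efforts": joint torques, N m; "position": TCP position; "tcp_rot": TCP orientation; "wrist_force": force on the tool from outside, world axes, zero at the start; "ft_torque": the same for the moment, N m; "finger_gap": finger opening in m.
Only numpy, scipy, OpenCV 4.12 (cv2) and the standard library are available. Lean on these libraries where they do the work, as an engineer would, in place of code of your own. Each camera call takes 0.05 s, during which the arm holds its last target.

## Working session

There is one attempt and no reset: what is moved stays moved. The work goes in short steps, each a Python script; the robot and the scene stay as the last script left them, time stands still between calls to the robot, and variables do not carry over. Pictures are saved under pics/ and viewed, and the job is handed in when it is done.

```bash
ls; mkdir -p pics; python3 - <<'E'
from rig import *
import cv2,numpy as np
for n in("scene","top"):
    p,d=camera(n); cv2.imwrite(f"pics/{n}0.png",p[:,:,::-1]); np.savez(f"{n}0.npz",p=p,d=d)
    c=camera_params(n);print(n,np.round(c["K"],1).tolist(),np.round(c["position"],3),np.round(c["rotation"],3).tolist())
s=sense();print(s["time_s"],s["wrist_force"],s["tcp_rot"])
E
```

```text
pics
scene [[499.2, 0.0, 331.6], [0.0, 499.2, 198.2], [0.0, 0.0, 1.0]] [ 1.322 -0.45   0.899] [[0.457, 0.592, -0.664], [0.89, -0.301, 0.343], [0.003, -0.747, -0.665]]
top [[376.9, 0.0, 319.1], [0.0, 376.9, 195.2], [0.0, 0.0, 1.0]] [0.295 0.017 1.125] [[-0.001, -0.986, 0.169], [-1.0, -0.004, -0.03], [0.03, -0.169, -0.985]]
0.1 [ 0.13682411 -0.09991352 -0.4741744 ] [[-4.99651479e-04 -9.45138618e-01  3.26669166e-01]
 [-1.67770021e-03  3.26669539e-01  9.45137132e-01]
 [-9.99998468e-01 -7.58137607e-05 -1.74888017e-03]]
```

View pics/scene0.png

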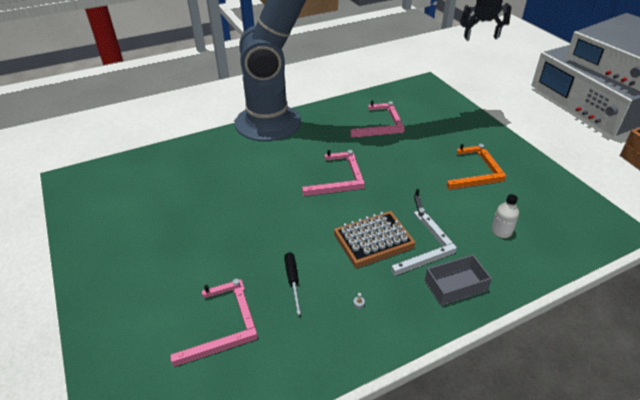

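View pics/top0.png

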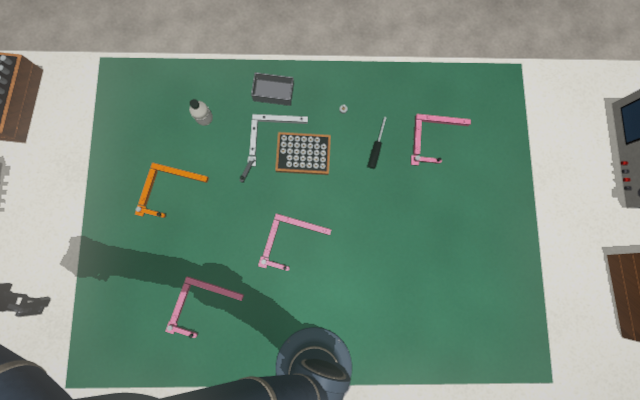

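The white nest is at about (252,119) in the top view. The tray is at (303,153) and the latch runs from (252,161) to (243,180). I'll zoom in for precise measurement.

```bash
python3 - <<'E'
import cv2,numpy as np
p=np.load("top0.npz")["p"][:,:,::-1]
cv2.imwrite("pics/topz.png",cv2.resize(p[60:200,180:360],None,fx=4.4,fy=4.2,interpolation=cv2.INTER_CUBIC) if 0 else cv2.resize(p[65:195,185:385],None,fx=4,fy=4,interpolation=cv2.INTER_CUBIC))
p=np.load("scene0.npz")["p"][:,:,::-1]
cv2.imwrite("pics/scenez.png",cv2.resize(p[175:315,325:525],None,fx=4,fy=4,interpolation=cv2.INTER_CUBIC))
E
```

```text
(no output)
```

View pics/topz.png

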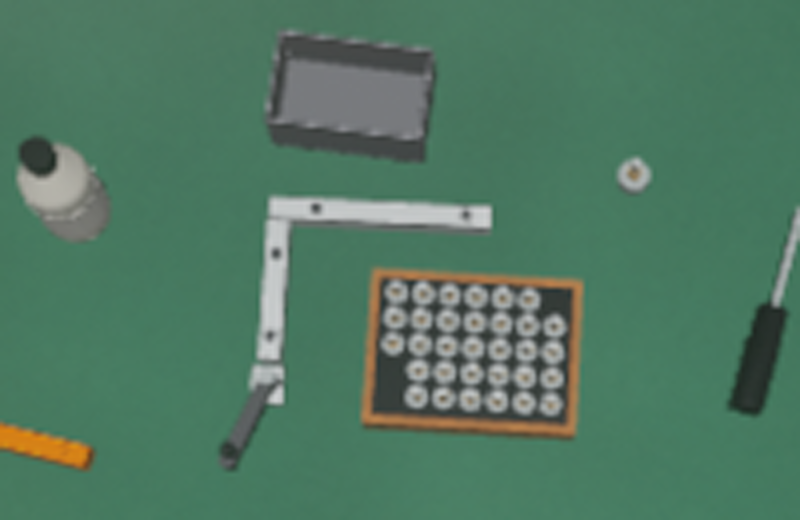

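View pics/scenez.png

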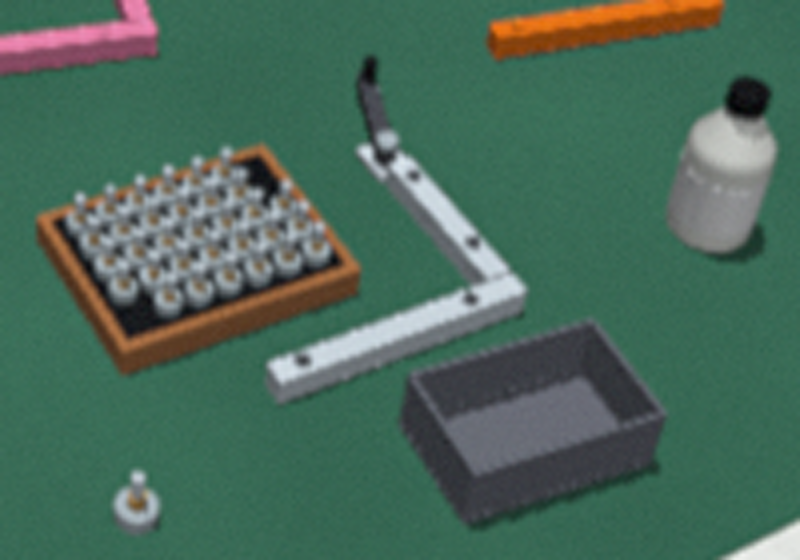

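```bash
cat > h.py <<'E'
import cv2,numpy as np
from scipy.optimize import minimize
S=1000.; X0,Y0=0.35,-0.2; N=450   # rect image: 1mm/px ; col=(x-X0)*S,row=(y-Y0)*S
def rectify(p,c,z):
    R=np.array(c["rotation"]);t=np.array(c["position"]);K=np.array(c["K"])
    A=np.array([[1/S,0,X0],[0,1/S,Y0],[0,0,z],[0,0,1]])
    H=K@np.hstack([R.T,(-R.T@t)[:,None]])@A   # rect->pix
    return cv2.warpPerspective(p,H,(N,N),flags=cv2.INTER_CUBIC|cv2.WARP_INVERSE_MAP)
def T(pose,pts):
    x,y,a=pose;c,s=np.cos(a),np.sin(a)
    return np.asarray(pts)@np.array([[c,s],[-s,c]])+[x,y]
def draw(polys,pose):
    m=np.zeros((N,N),np.uint8)
    for q in polys:
        w=(T(pose,q)-[X0,Y0])*S
        cv2.fillPoly(m,[np.round(w*16).astype(np.int32)],255,cv2.LINE_AA,4)
    return m/255.
def box(x0,x1,y0,y1): return [[x0,y0],[x1,y0],[x1,y1],[x0,y1]]
NEST=[box(.060,.076,-.074,.096),box(-.052,.058,.080,.096)]
TRAY=[box(-.06,.06,-.08,.08)]
def fit(mask,polys,p0):
    m=mask.astype(float)
    f=lambda v:np.abs(draw(polys,[v[0]*.01,v[1]*.01,v[2]*.1])-m).sum()
    v0=np.array([p0[0]*100,p0[1]*100,p0[2]*10])
    for _ in range(3):
        r=minimize(f,v0,method="Nelder-Mead",options=dict(initial_simplex=np.vstack([v0]+[v0+.6*np.eye(3)[i] for i in range(3)]),xatol=1e-3,fatol=.5));v0=r.x
    return np.array([v0[0]*.01,v0[1]*.01,v0[2]*.1]),r.fun
def masks(p,c,n):
    a=rectify(p,c,.020);hsv=cv2.cvtColor(a,cv2.COLOR_RGB2HSV)
    w=((hsv[...,2]>(165 if n=="top" else 180))&(hsv[...,1]<60)).astype(np.uint8)
    b=rectify(p,c,.022);h2=cv2.cvtColor(b,cv2.COLOR_RGB2HSV)
    br=((h2[...,0]<16)&(h2[...,1]>90)&(h2[...,2]>100)).astype(np.uint8)
    return a,w,b,br
E
cat > meas.py <<'E'
from h import *
from rig import camera_params
import sys
def run(tag):
  for n in("top","scene"):
    p=np.load(f"{n}{tag}.npz")["p"];c=camera_params(n)
    a,w,b,br=masks(p,c,n)
    cv2.imwrite(f"pics/r_{n}{tag}.png",np.hstack([a[...,::-1],cv2.cvtColor(w*255,cv2.COLOR_GRAY2BGR)])[:, :] if 0 else cv2.resize(np.hstack([a[...,::-1],cv2.merge([w*255,br*255,br*0])]),(800,400)))
if __name__=="__main__": run(sys.argv[1])
E
python3 meas.py 0
```

```text
(no output)
```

View pics/r_top0.png

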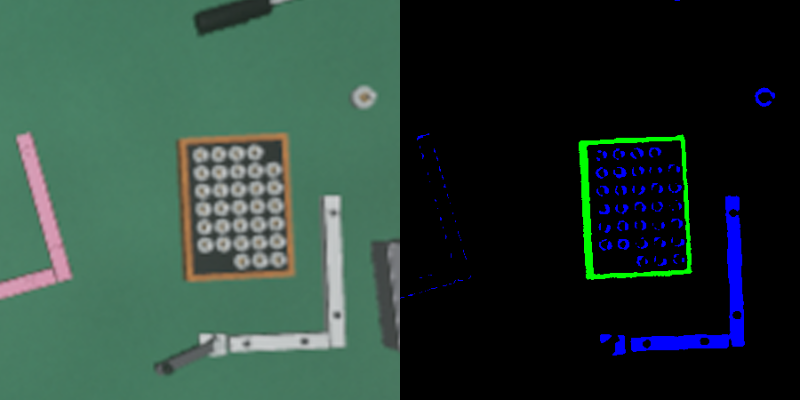

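View pics/r_scene0.png

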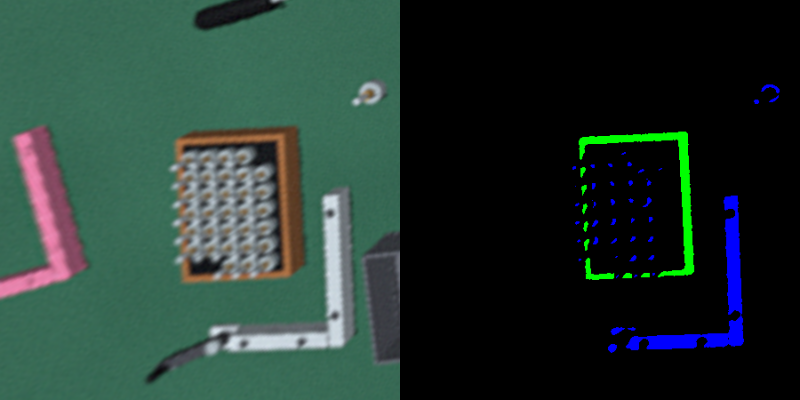

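```bash
cat >> meas.py <<'E'
def fits(tag,save=True):
  out={}
  for n in("top","scene"):
    z=np.load(f"{n}{tag}.npz");p=z["p"];c=camera_params(n)
    a,w,b,br=masks(p,c,n)
    k,l,st,ce=cv2.connectedComponentsWithStats(br); i=1+np.argmax(st[1:,4])
    # tray may be broken; use all brown blobs >15px
    pts=np.vstack([np.argwhere(l==j)[:,::-1] for j in range(1,k) if st[j,4]>60])
    hull=cv2.convexHull(pts.astype(np.int32)); tm=np.zeros((N,N),np.uint8);cv2.fillPoly(tm,[hull],1)
    r=cv2.minAreaRect(hull)
    cx,cy=r[0][0]/S+X0,r[0][1]/S+Y0
    tp,e=fit(tm,TRAY,[cx,cy,.0]); 
    nm=np.zeros((N,N),np.uint8)
    g=draw(NEST,[.64,.04,0.03]); g=cv2.dilate(g,np.ones((45,45)))>0
    nm=w*g; nm[cv2.dilate(tm,np.ones((9,9)))>0]=0
    nm=cv2.morphologyEx(nm,cv2.MORPH_CLOSE,np.ones((11,11),np.uint8))
    np_,e2=fit(nm,NEST,[.645,.08,-.03])
    out[n]=(tp,np_);print(n,"tray",tp.round(4),int(e),"nest",np_.round(4),int(e2))
    ca,sa=np.cos(np_[2]),np.sin(np_[2]);d=tp[:2]-np_[:2]
    print("   tray in nest",(ca*d[0]+sa*d[1]).round(4),(-sa*d[0]+ca*d[1]).round(4),(tp[2]-np_[2]).round(4),"hinge",T(np_,[[-.067,.088]]).round(4))
    vis=b[...,::-1].copy()
    for q,ps in ((TRAY,tp),(NEST,np_)):
      for qq in q: cv2.polylines(vis,[np.round((T(ps,qq)-[X0,Y0])*S).astype(int)],1,(0,0,255),1)
    cv2.imwrite(f"pics/fit_{n}{tag}.png",vis)
  return out
E
python3 - <<'E'
from meas import *
fits("0")
a=cv2.imread("pics/fit_top0.png");b=cv2.imread("pics/fit_scene0.png");cv2.imwrite("pics/f0.png",np.hstack([a[100:400,150:],b[100:400,150:]]))
E
```

```text
top tray [ 0.6144  0.0329 -0.0572] 421 nest [ 0.6573  0.075  -0.0428] 2663
   tray in nest -0.041 -0.0439 -0.0144 hinge [[0.5941 0.1658]]
scene tray [ 0.6159  0.0311 -0.0478] 499 nest [ 0.6557  0.0727 -0.0358] 2655
   tray in nest -0.0383 -0.0429 -0.0119 hinge [[0.5919 0.163 ]]
```

View pics/f0.png

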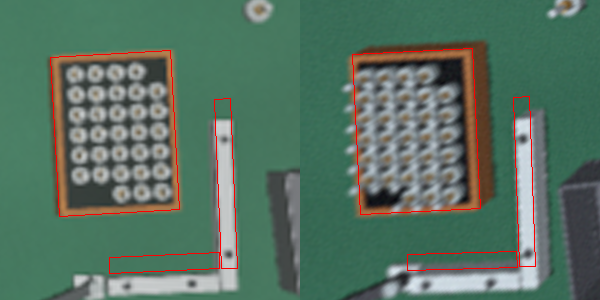

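```bash
sed -i 's/\[.64,.04,0.03\]/[.657,.093,-0.04]/; s/\[.645,.08,-.03\]/[.657,.093,-.04]/' meas.py
python3 - <<'E'
from meas import *
fits("0")
a=cv2.imread("pics/fit_top0.png");b=cv2.imread("pics/fit_scene0.png");cv2.imwrite("pics/f0b.png",np.hstack([a[100:400,150:],b[100:400,150:]]))
E
```

```text
top tray [ 0.6144  0.0329 -0.0572] 421 nest [ 0.6575  0.0974 -0.0405] 926
   tray in nest -0.0404 -0.0662 -0.0168 hinge [[0.5941 0.1881]]
scene tray [ 0.6159  0.0311 -0.0478] 499 nest [ 0.6567  0.096  -0.0291] 822
   tray in nest -0.0389 -0.066 -0.0187 hinge [[0.5923 0.1859]]
```

View pics/f0b.png

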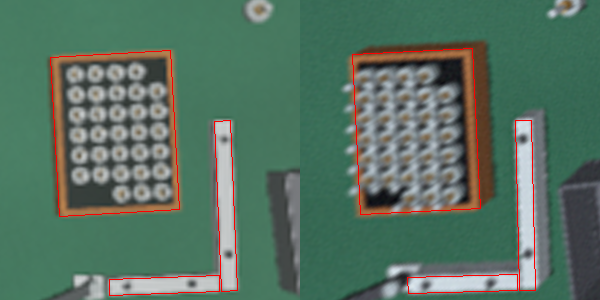

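```bash
cat > rb.py <<'E'
from rig import *
import numpy as np
A=-.035; NX,NY=.657,.0967
c,s=np.cos(A),np.sin(A)
def W(x,y,z=0.): return np.array([NX+c*x-s*y,NY+s*x+c*y,z])
def NL(p): d=np.asarray(p)[:2]-[NX,NY]; return np.array([c*d[0]+s*d[1],-s*d[0]+c*d[1]])
def att(phi): # jaw axis at angle phi in nest
    a=A+phi; z=np.array([np.cos(a),np.sin(a),0]);x=np.array([0,0,-1.]);return np.column_stack([x,np.cross(z,x),z])
def st(m=""):
    q=sense();print(m,"t",round(q["time_s"],2),"nest",NL(q["position"]).round(4),"z",round(q["position"][2],4),"F",np.round(q["wrist_force"],1),"gap",round(q["finger_gap"],4))
    return q
E
python3 - <<'E'
from rb import *
for ph in (np.pi/2,-np.pi/2,0,np.pi):
    for p in (W(-.13,-.055,.1),W(0,-.19,.1),W(-.1,.13,.1)):
        j=inverse_kinematics(p,att(ph));print(round(ph,2),None if j is None else np.round(j,2))
# bottle
from rig import camera_params
d=np.load("scene0.npz")["d"];C=camera_params("scene")
for n,(u,v) in dict(bot=(503,228),pot=(359,302),stud=(417,193)).items():
    r=np.linalg.inv(C["K"])@[u,v,1]*d[v,u];print(n,(np.array(C["rotation"])@r+C["position"]).round(3))
E
```

```text
1.57 [-0.33  0.43  0.2   2.04 -0.13  0.69  1.49]
1.57 [-0.17  0.62  0.36  1.73 -0.27  0.84  1.85]
1.57 [-0.5   0.53  0.06  1.84 -0.04  0.77  1.12]
-1.57 [-0.69  0.51  0.68  2.06 -0.47  0.74 -1.32]
-1.57 [-0.4   0.7   0.72  1.75 -0.57  0.91 -1.05]
-1.57 [-0.87  0.59  0.58  1.87 -0.43  0.81 -1.68]
0 [-0.51  0.46  0.44  2.05 -0.3   0.7   0.08]
0 [-0.29  0.65  0.54  1.74 -0.42  0.87  0.4 ]
0 [-0.73  0.55  0.37  1.86 -0.27  0.78 -0.25]
3.14 [ 0.67  0.76 -1.18  1.98  0.85  1.01  2.18]
3.14 [-0.6   0.89  1.1   1.76 -0.9   1.09 -2.35]
3.14 [-0.25  0.55 -0.29  1.83  0.21  0.79  2.47]
bot [0.743 0.324 0.03 ]
pot [ 0.765 -0.094  0.013]
stud [0.542 0.207 0.033]
```

```bash
python3 - <<'E'
from rb import *
command_gripper(.06,40)
R=att(np.pi/2)
movep(W(-.135,-.055,.14),R); st("above")
move_l(W(-.135,-.055,.05),feed=.12)
print(move_l(W(-.135,-.055,.015),feed=.03,until_force=3)); q=st("mat")
z=q["position"][2]+.008
move_l(W(-.135,-.055,z),feed=.05); st("lift")
print(move_l(W(-.10,-.055,z),feed=.04,until_force=2)); st("contact")
E
```

```text
above t 2.87 nest [-0.1348 -0.0539] z 0.1401 F [-0.5  0.2  0. ] gap 0.06
True
mat t 4.69 nest [-0.1352 -0.0551] z 0.02 F [-0.8  0.   5.7] gap 0.0598
lift t 5.01 nest [-0.1347 -0.055 ] z 0.0283 F [ 0.5 -0.6 -0.5] gap 0.0598
True
contact t 5.65 nest [-0.1096 -0.0552] z 0.0275 F [ 0.1 -0.  -0.2] gap 0.0602
```

```bash
python3 - <<'E'
from rb import *
z=.028
print(move_l(W(-.085,-.055,z),feed=.04,until_force=12)); st("a")
print(move_l(W(-.062,-.055,z),feed=.03,until_force=12)); st("b")
import cv2
for n in("scene","top"):
    p,d=camera(n); cv2.imwrite(f"pics/{n}1.png",cv2.resize(p[60:320,180:560,::-1],None,fx=2,fy=2)); np.savez(f"{n}1.npz",p=p,d=d)
E
```

```text
True
a t 5.98 nest [-0.108  -0.0555] z 0.0265 F [-0.3 -0.1 -0.1] gap 0.0602
True
b t 6.47 nest [-0.1077 -0.0556] z 0.0257 F [-0.6 -0.  -0.6] gap 0.0601
```

View pics/scene1.png

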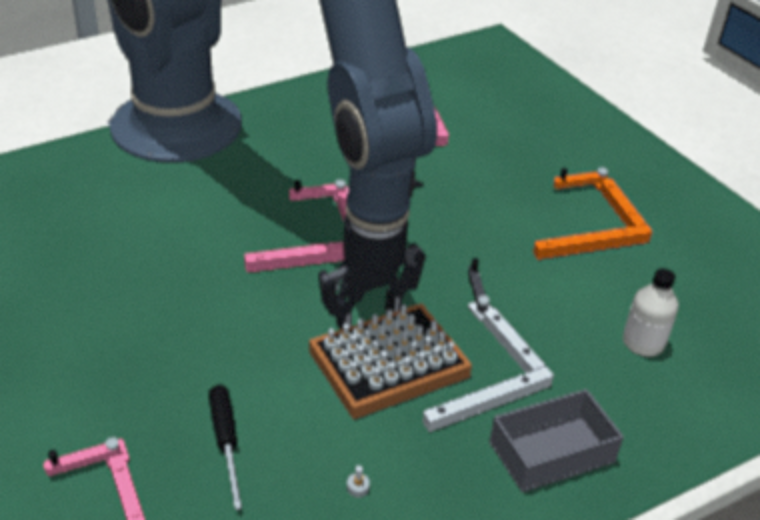

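```bash
python3 - <<'E'
from rb import *
from meas import fits
fits("1")
z=.028
q=st("0")
for i in range(3):
    x=-.106+i*.003
    print(move_l(W(x,-.055,z),feed=.02,until_force=30)); st(x)
E
```

```text
top tray [ 0.6147 -0.0255  0.0488] 16268 nest [ 0.6579  0.0969 -0.0314] 906
   tray in nest -0.0394 -0.1237 0.0802 hinge [[0.5937 0.1869]]
scene tray [ 0.6204  0.03   -0.041 ] 5479 nest [ 0.6565  0.0958 -0.0332] 797
   tray in nest -0.0339 -0.0669 -0.0078 hinge [[0.5925 0.186 ]]
0 t 6.58 nest [-0.108  -0.0555] z 0.0255 F [ 0.5 -0.2 -0.6] gap 0.0601
False
-0.106 t 6.89 nest [-0.1068 -0.055 ] z 0.0278 F [-2.5  0.3  0.6] gap 0.06
False
-0.103 t 7.19 nest [-0.106 -0.055] z 0.0277 F [-7.3  1.6  5.6] gap 0.0598
False
-0.09999999999999999 t 7.49 nest [-0.1024 -0.0551] z 0.0276 F [-5.8  0.7  2.3] gap 0.0598
```

```bash
python3 - <<'E'
from rb import *
z=.028
print(move_l(W(-.075,-.055,z),feed=.03,until_force=30)); st("a")
print(move_l(W(-.058,-.055,z),feed=.02,until_force=18)); st("b")
import cv2
for n in("scene","top"):
    p,d=camera(n); cv2.imwrite(f"pics/{n}2.png",cv2.resize(p[60:320,180:560,::-1],None,fx=2,fy=2)); np.savez(f"{n}2.npz",p=p,d=d)
E
```

```text
False
a t 8.47 nest [-0.0772 -0.055 ] z 0.0276 F [-5.2  0.1  2.7] gap 0.0598
True
b t 9.1 nest [-0.0701 -0.0551] z 0.027 F [-0.3 -0.1  0.8] gap 0.0602
```

View pics/scene2.png

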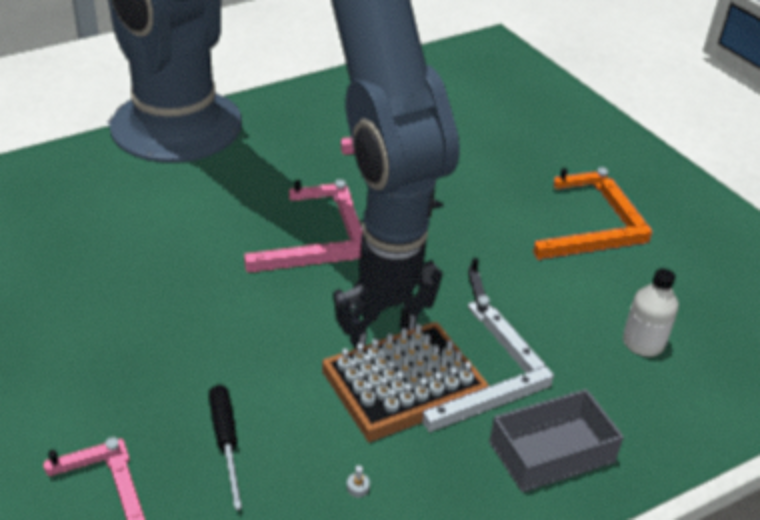

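```bash
python3 - <<'E'
from rb import *
z=.028
move_l(W(-.085,-.055,z),feed=.08)
move_l(W(-.085,-.055,.13),feed=.2)
movep(W(0,-.175,.13),att(0)); st("above")
move_l(W(0,-.175,z+.01),feed=.15); move_l(W(0,-.175,z),feed=.05)
print(move_l(W(0,-.11,z),feed=.04,until_force=30)); st("a")
print(move_l(W(0,-.097,z),feed=.03,until_force=30)); st("b")
print(move_l(W(0,-.08,z),feed=.02,until_force=18)); st("c")
import cv2
for n in("scene","top"):
    p,d=camera(n); cv2.imwrite(f"pics/{n}3.png",cv2.resize(p[60:320,180:560,::-1],None,fx=2,fy=2)); np.savez(f"{n}3.npz",p=p,d=d)
E
```

```text
above t 11.22 nest [-0.0008 -0.1742] z 0.1287 F [ 0.2 -0.5  0.4] gap 0.0602
False
a t 14.12 nest [-0.   -0.11] z 0.028 F [-1.2 -3.  -0.3] gap 0.0599
False
b t 14.7 nest [ 0.0001 -0.0957] z 0.028 F [-0.  -0.7  0.6] gap 0.06
True
c t 15.39 nest [-0.0002 -0.0919] z 0.0279 F [ 0.2 -1.6  1.4] gap 0.0601
```

View pics/scene3.png

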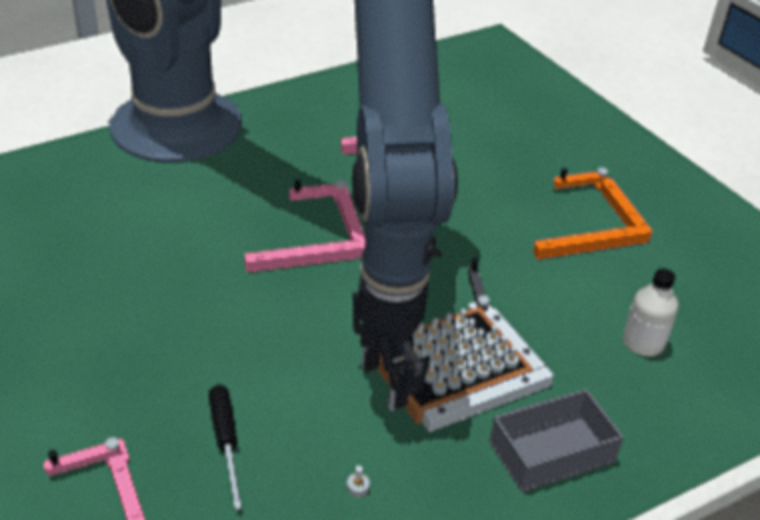

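```bash
python3 - <<'E'
from rb import *
z=.028
move_l(W(0,-.11,z),feed=.08)
move_l(W(0,-.12,.13),feed=.2)
movep(W(-.09,-.005,.13),att(np.pi/2))
move_l(W(-.09,-.005,z+.01),feed=.15);move_l(W(-.09,-.005,z),feed=.05)
print(move_l(W(-.055,-.005,z),feed=.025,until_force=18)); st("x")
move_l(W(-.10,-.005,z),feed=.08)
move_l(W(-.15,-.005,.13),feed=.2);st()
import cv2
for n in("scene","top"):
    p,d=camera(n); cv2.imwrite(f"pics/{n}4.png",cv2.resize(p[60:320,180:560,::-1],None,fx=2,fy=2)); np.savez(f"{n}4.npz",p=p,d=d)
from meas import fits
fits("4")
E
```

```text
True
x t 19.62 nest [-0.0705 -0.0049] z 0.0268 F [0.8 0.4 0.5] gap 0.0601
 t 20.84 nest [-0.1498 -0.0049] z 0.1296 F [ 0.1  0.1 -0.2] gap 0.0599
top tray [ 0.6574  0.0949 -0.0422] 5552 nest [ 0.659   0.0971 -0.0436] 2416
   tray in nest -0.0015 -0.0022 0.0015 hinge [[0.5959 0.1879]]
scene tray [ 0.6562  0.0929 -0.0277] 481 nest [ 0.6583  0.0962 -0.0124] 1797
   tray in nest -0.0021 -0.0032 -0.0153 hinge [[0.5924 0.185 ]]
```

View pics/scene4.png

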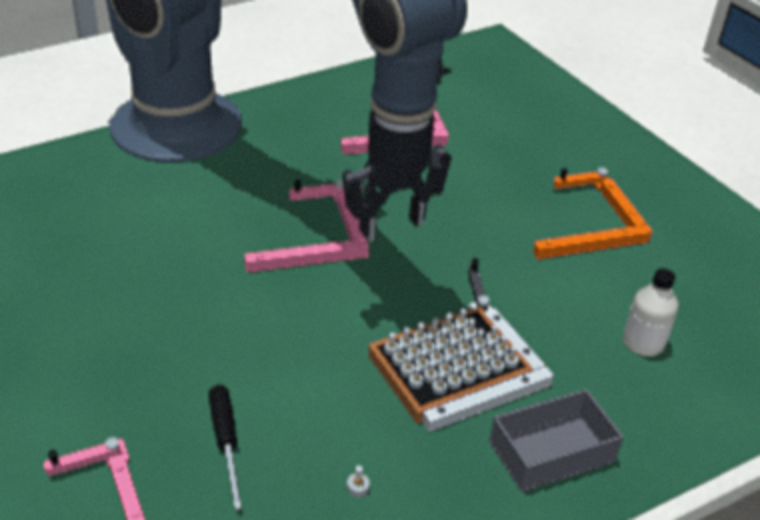

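View pics/fit_scene4.png

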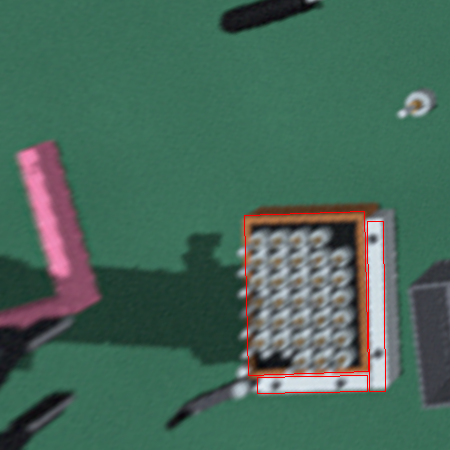

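```bash
python3 - <<'E'
from h import *
from rig import camera_params
out=[]
for n in("top","scene"):
    p=np.load(f"{n}4.npz")["p"]
    a,w,b,br=masks(p,camera_params(n),n)
    k,l,st,ce=cv2.connectedComponentsWithStats(br)
    pts=np.vstack([np.argwhere(l==j)[:,::-1] for j in range(1,k) if st[j,4]>60])
    print(n,cv2.minAreaRect(pts.astype(np.int32)))
    out.append(cv2.resize(b[190:420,220:420,::-1],None,fx=2,fy=2,interpolation=cv2.INTER_CUBIC))
cv2.imwrite("pics/z4.png",np.hstack(out))
E
```

```text
top ((306.5692138671875, 295.6269836425781), (159.2890625, 121.86528778076172), 87.9786376953125)
scene ((306.80615234375, 294.4901123046875), (163.72128295898438, 123.6453628540039), 88.15238952636719)
```

View pics/z4.png

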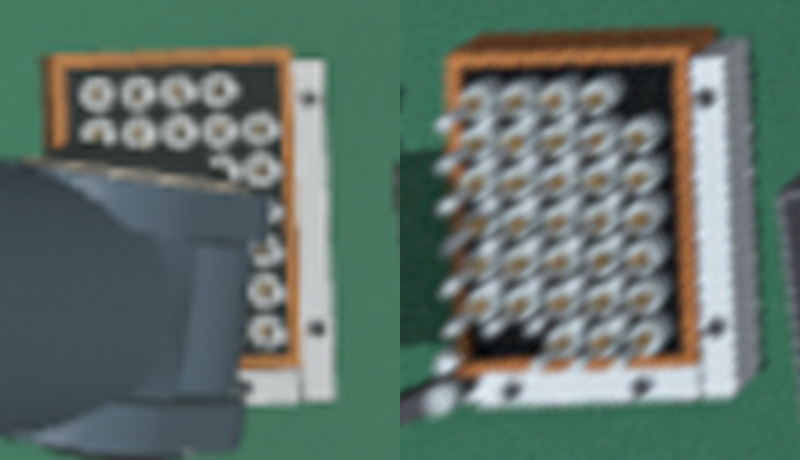

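```bash
python3 - <<'E'
from rb import *
H=np.array([-.067,.088])
def P(th,r,off): return H+r*np.array([-np.sin(th),-np.cos(th)])-off*np.array([np.cos(th),-np.sin(th)])
def ext(th): return .006+.011*abs(np.cos(th))+.0145*abs(np.sin(th))
p=P(2.1,.055,.042)
movep(W(*p,.13),att(np.pi/2)); command_gripper(0,40)
move_l(W(*p,.06),feed=.15)
print(move_l(W(*p,.02),feed=.03,until_force=3)); q=st("mat")
z=q["position"][2]+.010
print("z",z)
move_l(W(*p,z),feed=.05)
for th in np.arange(2.0,.2,-.225):
    hit=move_l(W(*P(th,.056,ext(th)),z),feed=.06,until_force=30)
    if hit: st("HIT"); break
st(f"th {th}")
import cv2
for n in("scene","top"):
    p,d=camera(n); cv2.imwrite(f"pics/{n}5.png",cv2.resize(p[60:320,180:560,::-1],None,fx=2,fy=2)); np.savez(f"{n}5.npz",p=p,d=d)
E
```

```text
True
mat t 23.93 nest [-0.0934  0.1519] z 0.0251 F [-1.1 -0.1  4.2] gap -0.0002
z 0.035124846303571586
th 0.4249999999999994 t 27.51 nest [-0.1097  0.0452] z 0.0351 F [-1.1  0.4 -0.2] gap 0.0
```

View pics/scene5.png

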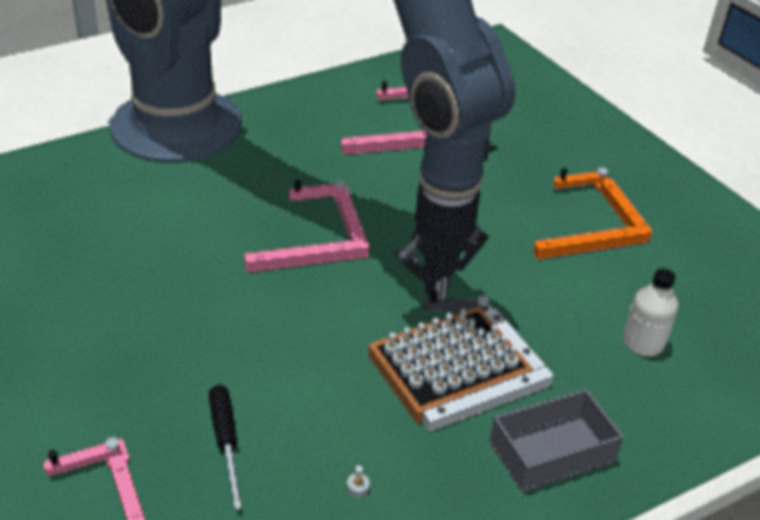

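```bash
python3 - <<'E'
from rb import *
z=.035
move_l(W(-.096,.035,z),feed=.06,until_force=30)
print(move_l(W(-.074,.032,z),feed=.02,until_force=12)); st("closed")
move_l(W(-.10,.032,z),feed=.08)
move_l(W(-.14,.032,.13),feed=.2)
# final y push on the tray
command_gripper(.06,40)
movep(W(-.04,-.13,.14),att(np.pi/4)) if 0 else None
move_l(W(-.14,-.12,.14),feed=.25)
movep(W(0,-.115,.13),att(0))
z=.028
move_l(W(0,-.115,z+.01),feed=.15);move_l(W(0,-.115,z),feed=.05)
print(move_l(W(0,-.075,z),feed=.025,until_force=18)); st("y")
move_l(W(0,-.115,z),feed=.08)
move_l(W(0,-.125,.15),feed=.2)
movep(W(-.10,-.30,.25),att(0))
st()
import cv2
for n in("scene","top"):
    p,d=camera(n); np.savez(f"{n}6.npz",p=p,d=d)
    cv2.imwrite(f"pics/{n}6.png",cv2.resize(p[60:320,180:560,::-1],None,fx=2,fy=2))
from h import *
out=[]
for n in("top","scene"):
    p=np.load(f"{n}6.npz")["p"]
    b=rectify(p,camera_params(n),.02)
    out.append(cv2.resize(b[190:420,220:420,::-1],None,fx=2,fy=2,interpolation=cv2.INTER_CUBIC))
cv2.imwrite("pics/z6.png",np.hstack(out))
from meas import fits
fits("6")
E
```

```text
True
closed t 28.86 nest [-0.0829  0.0327] z 0.0342 F [ 0.2  0.1 -0.2] gap -0.0001
True
y t 34.74 nest [-0.0004 -0.0918] z 0.0278 F [ 0.1 -1.1  1.4] gap 0.0599
 t 36.84 nest [-0.0992 -0.2976] z 0.2488 F [ 0.1  0.8 -0.2] gap 0.0599
top tray [ 0.6566  0.096  -0.0417] 326 nest [ 0.6583  0.0971 -0.0278] 1600
   tray in nest -0.0017 -0.0012 -0.0138 hinge [[0.5938 0.1869]]
scene tray [ 0.6562  0.0935 -0.0177] 505 nest [ 0.6583  0.0962 -0.0124] 1718
   tray in nest -0.002 -0.0027 -0.0052 hinge [[0.5924 0.185 ]]
```

View pics/z6.png

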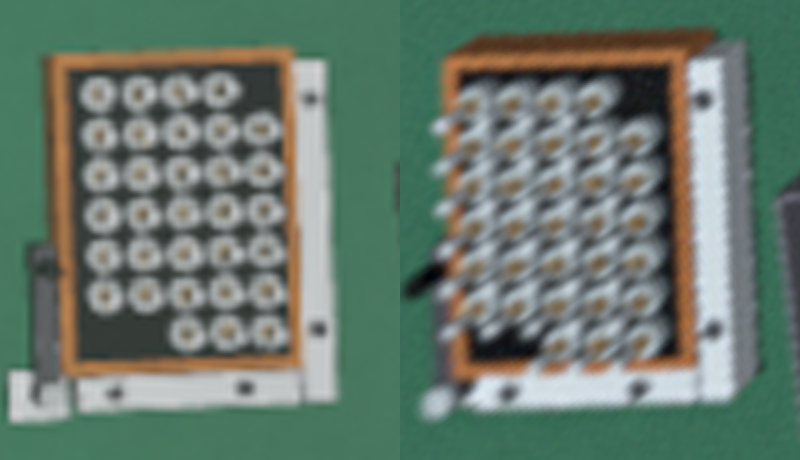

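View pics/top6.png

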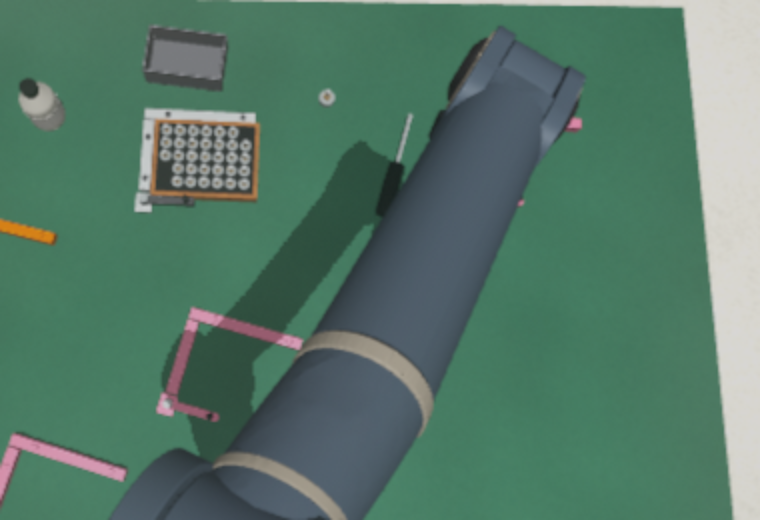

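```bash
python3 - <<'E'
from rb import *
sleep(.3); st(); finish_job()
E
```

```text
t 37.24 nest [-0.0997 -0.2994] z 0.2496 F [-0.1  0.1 -1.3] gap 0.0601
the job is handed in; nothing more can be done
```

The tray is home in the aluminium corner with the latch closed behind it, and I handed the job in at about 37 s. No verdict is reported, so the results below are my own checks.

I pushed the tray with the two spread fingers along +x to the far fence, then along +y to the side fence. I repeated each push once, the last +y push coming after the latch was closed. The latch was swung round with the closed fingertips until it stopped.

- **Tray contact:** every seating push ended in a force stop with the tool within about 1 mm of where a home tray would put it.
- **Tray in the camera images:** the last top view puts the tray about 1–1.5 mm and 0.001 rad from the nest as measured at the start. The last scene view puts it about 2.5 mm and 0.011 rad off. I trust that one less, because the tray's visible side wall biases it towards -y.
- **Disagreement:** nest fits made with the tray in place were poor. They gave tray offsets of up to 2.7 mm and 0.014 rad, still inside the limits. Both views look flush by eye.
- **Latch:** it stopped within about 1 mm of the fully closed position, and in the top view it lies along the tray's near face.
- **Everything else:** the bin, bottle, screwdriver and loose part look undisturbed, though I did not measure them again. The arm ended clear of the scene.

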